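# Assemble the blue leaded-glass table lamp

## Task

Put the small table lamp together on its bronze base: over the upright rod slip first the brass shade wheel, then the blue glass shade, then the copper vented cap and last the bronze finial, each fully home and level on the part below it. The shade is glass, so set it down rather than dropping it and keep it upright, and leave the amber shade and the other things on the bench where they are.

Things in the scene. Friction and masses are not known exactly. Their poses are not given: they have to be found in the camera images.
- lamp_base: Dark bronze lamp base, fixed. Origin: centre of its underside on the bench, z up. Foot 124 mm wide. Flat shoulder (top of a brass body 38 mm wide) 150 mm up, where the wheel sits. Two bulbs reach 62 mm from the axis, below 143 mm. On the axis a steel rod, 10 mm thick, rises from the shoulder to 236 mm; its last 10 mm taper to 4 mm. Parts push on over the rod; none is screwed.
- wheel_mid (a point): Brass shade wheel lying flat, right way up: rim ring 68 mm wide, 4 mm thick, at the bottom; three spokes; round hub 34 mm wide (28 at the very top), 26 mm tall in all. Grip the hub. Through-bore 20 mm wide at the bottom, 14 mm at the top. Point: on the axis, 13 mm above its underside. Seated on the shoulder: point at 163 mm. About 70 g.
- blue_shade_mid (a point): Blue glass shade, open side down: dome 170 mm wide, 60 mm high; on it an upright brass neck ring 52 mm wide outside, 42 inside, from 60 to 80 mm above the rim. Grip the neck outside. Inside, the neck reaches down to 50 mm; that edge rests on the wheel's rim ring, round the hub. Point: on the axis, 40 mm above the rim. Seated: point at 144 mm above the bench. About 450 g.
- cap_mid (a point): Copper vented cap, right way up: foot plate 66 mm wide, 4 mm thick; low cone with ten dark vents; upright collar 30 mm wide from 10 to 28 mm height. Grip the collar. 14 mm through-bore for the rod. Point: on the axis, 14 mm above its underside. Seated on the shade's neck: point at 198 mm above the bench. About 60 g.
- finial_mid (a point): Dark bronze finial standing upright, 56 mm tall: foot 26 mm wide, 5 mm thick; straight round body 24 mm wide up to 40 mm height, thin brass band, pointed dome on top. Grip the body. In its foot a blind bore 14 mm wide, 26 mm deep. Point: on the axis, 28 mm above its foot. Seated on the cap: point at 240 mm above the bench. About 60 g.
- amber_shade_mid (a point): Amber and red glass shade of another lamp, loose, same shape and size as the blue one (170 mm wide, 80 mm tall), open side down. Leave it alone. Point: on its axis, 40 mm above its rim.
- flux_bottle: White plastic bottle with a red cap, 52 mm wide, 130 mm tall, standing loose. Leave it alone. Origin: centre of its underside.
- foil_roll: Copper foil roll: a flat ring 76 mm wide outside, 52 mm inside, 14 mm thick, lying loose beyond the work. Leave it alone. Origin: centre of its underside.
- offcut_bin: Open blue plastic bin with glass offcuts, 100 x 160 mm, 55 mm high, loose. Leave it alone. Origin: centre of its underside.

How it is judged:
By the outcome, as a careful person would: the job done as asked, in the order asked, and still so for the second after the job is handed in, with the robot touching nothing.
It also fails if it takes over 128 s, if anything falls off the work surface, if the arm or the gripper's body presses on something with over 40 N, if the wrist force passes 120 N, or if a joint passes its speed limit or range.

## Robot

A 7-joint arm with a two-finger parallel gripper is mounted at the origin on the work surface. World frame = base frame: x ahead of the robot, y to its left, z up, the work surface at z = 0. Lengths are in mm, angles in rad, forces in N, time in s.
With the tool pointing down it reaches from about 425 to 925 mm from the base axis. Payload 6.8 kg.
Tool frame: the origin (TCP) lies midway between the tips of the shut fingers; the grasp point (between the pads) lies 19 mm behind it; z points along the fingers, y is the line along which they close (so a half turn about z gives the same grasp; the last joint's range is limited). The gripper opens to 85 mm and grips with 20 to 120 N. Pads are 22 mm wide; open, the fingers measure 114 mm over their backs; the gripper's body (76 mm by 85 mm) begins 54 mm behind the grasp point. The pads swing forward as they close: fully open they stand 13 mm farther back than shut.
Start: joints at [-1.353, 0.477, 0.022, 1.555, -0.011, 1.109, -0.083], TCP at [216.042, 639.51, 231.308] pointing down, gripper open.
Joint ranges: [-2.96, 2.96], [-0.34, 2.1], [-1.41, 1.46], [0.24, 2.44], [-1.37, 4.51], [0.17, 1.92], [-2.96, 2.96]. Speed limits (rad/s): [2.39, 2.39, 3.14, 3.14, 3.14, 3.14, 3.14].

## Interface

Orientations are given as a unit quaternion [w, x, y, z].
In Python, from bench import env gives the robot as it stands.
- The arm moves only by the tool drive_tool, never from a script. Its argument "moves" is text: rows parted by semicolons, each of 6 numbers parted by spaces: the shift along the tool's x, y, z scaled (see below), then the turn, a rotation vector about the tool's x, y, z scaled (see below). A call has 1 to 20 rows; each row is the pose to reach, as a shift and turn from the pose commanded when the call began, along the tool's axes at that moment; what a row does not reach only later rows make up. The controller multiplies each number of a shift by 0.1 m and each number of a turn by 120 degrees. A row lasts 1/10 s, in which the tool goes at most 50 mm and 8.59 degrees, less where a joint would pass 70% of its speed; a pose out of reach is approached as far as the arm can. A call with a number of a shift or a turn outside -1 to 1 is refused whole. A call with a gripper value outside its range is refused whole. "gripper" is the closure, from 0 (fully open) to 1 (shut), set as the call begins (left out, the last holds). The fingers move at their own pace and stop on an object; "newtons" is the grip in N (left out, the last holds). Time passes only in rows, so rows that repeat a pose let the fingers close. It gives the time, the measured TCP pose, the force, the opening and the grip force at its end, in the units of the state.
- env.observe(): the state, without advancing time (a new reading comes with each control period).
- env.snapshot(name): name is "scene" or "top" or "wrist"; returns the picture (400x640x3 uint8, red, green, blue); there is no depth.
- env.get_calibration(name): a dict with "mtx" (3x3 intrinsics, pixels), "rvec" (rotation vector, rad) and "tvec" (3), from world to camera coordinates, as OpenCV has them; the wrist camera has in their place "hand_eye" (4x4, takes a point from camera to tool coordinates, whose origin is the TCP and whose axes are the flange's). Camera axes: x right, y down, z forward; pixel columns grow to the right and rows downward; lengths in mm; the calibration is good to about 2 mm. The wrist camera is an equidistant fisheye: a pixel r from the principal point sees the ray r / f radians off the axis. A picture is of the moment at which its call begins: read the wrist's pose just before it. get_calibration takes no time and is no camera call.
- env.close_job(): hands the job in; it is judged then, once.
Trained networks look in the newest picture that a camera, given by its name, has taken for a name from the list of things; names that differ only in an ending like _2 or _b are one class to them, and where a whole thing is asked for, a point or a joint stands for the part that bears it (a point fixed in the world has none). Each returns a list of dicts, best first, with "score" (0 to 1); they miss things now and then, are a little off and sometimes report something else, mostly with a low value. They report only what shows in the picture. A call takes as long as a camera call.
- env.boxes_of(camera, query): "point" ([x, y, z] in mm, in the coordinates of the camera as it stood for that picture, good to about 4 mm: the middle of the surface that is visible of it).
- env.place_of(camera, query): "point" ([x, y, z] in mm, in the coordinates of the camera as it stood for that picture, good to about 4 mm: a listed point, or the origin of a listed thing).
The state is a dict: "clock": time; "qpos": joint angles; "joint_vel": joint speeds; "effort": joint torques, N m; "position": TCP position; "tool_rot": TCP orientation; "contact_force": force on the tool from outside, world axes, zero at the start; "torque": the same for the moment, N m; "finger_gap": finger opening in mm; "grip_force": force on a finger pad.
Only numpy, scipy, OpenCV 4.12 (cv2) and the standard library are available. Lean on these libraries where they do the work, as an engineer would, in place of code of your own. Each camera call takes 0.05 s, during which the arm holds its last target. There are 200 camera calls.

## Working session

There is one attempt and no reset: what is moved stays moved. The work goes in short steps, Python scripts to look and compute and a tool call to move; the robot and the scene stay as the last step left them, time stands still between calls to the robot, and variables do not carry over. Pictures are saved under pics/ and viewed, at most 14 in all, crops included, and the job is handed in when it is done.

Besides the shell and the picture viewer there is one more tool, called after ">>>" as name(argument=value, ...), one argument or row to a line, values as JSON. drive_tool: Moves the arm, as the interface text tells. Shifts and turns lie within -1 to 1; 1 stands for 0.1 m of shift or 120 degrees of turn. Its arguments: {"type":"object","properties":{"moves":{"type":"string"},"gripper":{"type":"number"},"newtons":{"type":"number"}},"required":["moves"]}

```bash
ls; mkdir -p pics; cat > h.py <<'E'
import numpy as np, cv2
from scipy.spatial.transform import Rotation as R
from bench import env
def T_wc(cam,s=None):
    c=env.get_calibration(cam)
    if 'hand_eye' in c:
        s=s or env.observe()
        q=s['tool_rot']; M=np.eye(4); M[:3,:3]=R.from_quat([q[1],q[2],q[3],q[0]]).as_matrix(); M[:3,3]=s['position']
        return M@np.array(c['hand_eye'])
    M=np.eye(4); M[:3,:3]=cv2.Rodrigues(np.array(c['rvec'],float))[0]; M[:3,3]=np.ravel(c['tvec'])
    return np.linalg.inv(M)
def places(cam,names,f='place_of'):
    T=T_wc(cam); im=env.snapshot(cam)
    for n in names:
        for d in getattr(env,f)(cam,n)[:2]:
            print(cam,n,round(d['score'],2),np.round((T@np.r_[d['point'],1])[:3],1))
    return im
def save(im,n): cv2.imwrite('pics/'+n+'.png',im[...,::-1])
E
python3 - <<'E'
from h import *
s=env.observe();print({k:np.round(v,3) for k,v in s.items()})
N=['lamp_base','wheel_mid','blue_shade_mid','cap_mid','finial_mid','amber_shade_mid','flux_bottle','foil_roll','offcut_bin']
for c in ['top','scene']: save(places(c,N),c)
print(env.get_calibration('wrist'))
print(env.observe()['clock'])
E
```

```text
pics
{'clock': np.float64(0.0), 'qpos': array([-1.353,  0.478,  0.022,  1.556, -0.012,  1.109, -0.083]), 'joint_vel': array([ 0.001, -0.   ,  0.   , -0.   ,  0.   ,  0.001,  0.   ]), 'effort': array([ 0.0000e+00, -5.9643e+01,  1.6080e+00, -2.8120e+01,  1.2000e-02,
        9.0000e-03,  0.0000e+00]), 'position': array([215.836, 638.926, 230.321]), 'tool_rot': array([-0.   ,  0.162,  0.987, -0.001]), 'contact_force': array([-0.313, -0.154,  0.213]), 'torque': array([ 0.011, -0.004, -0.024]), 'grip_force': np.float64(0.0), 'finger_gap': np.float64(85.483)}
top lamp_base 0.75 [ 631.  -215.3    4. ]
top wheel_mid 0.8 [440.2 218.1  13.8]
top cap_mid 0.91 [ 443.1 -157.7   12.7]
top finial_mid 0.63 [445.1 -24.7  27.5]
top amber_shade_mid 0.81 [607.1 268.9  41.9]
top flux_bottle 0.77 [532.9 446.4  -3.5]
top foil_roll 0.8 [ 7.871e+02  1.508e+02 -2.000e-01]
top offcut_bin 0.83 [ 511.7 -530.5    1.4]
top offcut_bin 0.38 [ 442.8 -156.6   14. ]
scene lamp_base 0.96 [ 630.3 -213.3    2.5]
scene wheel_mid 0.72 [443.1 217.5  16.2]
scene blue_shade_mid 0.93 [656.5  15.9  46.5]
scene cap_mid 0.85 [ 438.8 -159.4   14.3]
scene finial_mid 0.66 [443.6 -22.9  30.8]
scene amber_shade_mid 0.98 [607.9 266.1  38.8]
scene flux_bottle 0.92 [537.  448.9   1.4]
scene flux_bottle 0.71 [614.2 263.2  39.5]
scene foil_roll 0.65 [790.1 148.7   1.2]
scene foil_roll 0.23 [ 509.5 -529.1    0.7]
scene offcut_bin 0.87 [ 508.7 -525.8    3. ]
{'mtx': array([[309.70691629,   0.        , 314.7548585 ],
       [  0.        , 309.70691629, 203.71560091],
       [  0.        ,   0.        ,   1.        ]]), 'hand_eye': array([[-1.52342892e-04, -9.54065885e-01, -2.99596834e-01,
         7.71231554e+01],
       [ 9.99999886e-01, -9.83172295e-06, -4.77183825e-04,
        -9.79559501e-02],
       [ 4.52319255e-04, -2.99596873e-01,  9.54065778e-01,
        -1.43011590e+02],
       [ 0.00000000e+00,  0.00000000e+00,  0.00000000e+00,
         1.00000000e+00]])}
1.0
```

View pics/top.png

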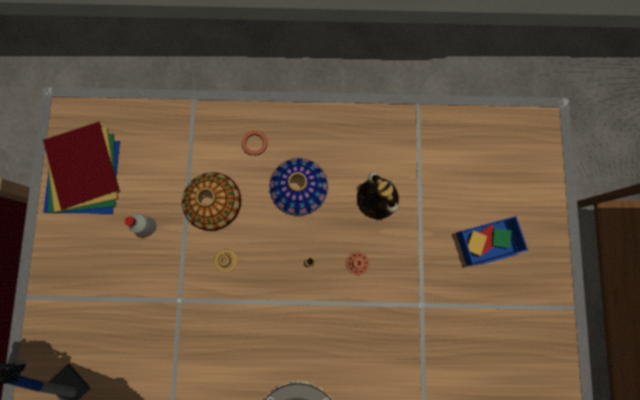

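View pics/scene.png

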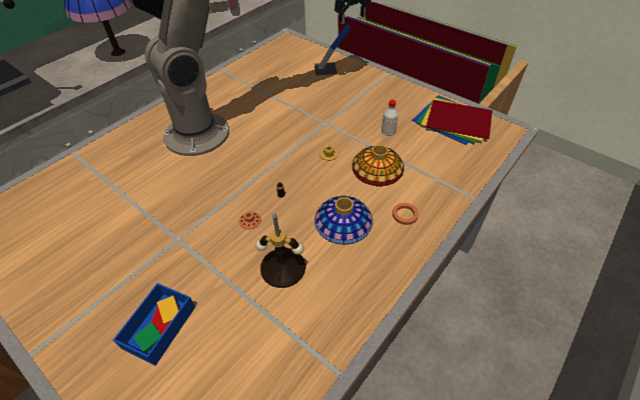

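>>> drive_tool(
  moves="0 0 -0.2 0 0 -0.07; 0 0 -0.2 0 0 -0.1555; 0 0 -0.2 0 0 -0.1555; 0 0 -0.2 0 0 -0.1555",
)

```text
clock: 1.4
position: [216.1, 639.2, 251.0]
tool_rot: [-0.0, 0.001, 1.0, -0.0]
contact_force: [-0.4, -0.0, -0.1]
finger_gap: 85.2
grip_force: 0.0
```

>>> drive_tool(
  moves="-0.22 -0.42 0 0 0 0; -0.45 -0.84 0 0 0 0; -0.45 -0.84 0 0 0 0",
)

```text
clock: 1.7
position: [266.6, 549.0, 250.7]
tool_rot: [0.001, 0.006, 1.0, -0.002]
contact_force: [0.8, 1.0, 0.3]
finger_gap: 85.2
grip_force: 0.0
```

>>> drive_tool(
  moves="-0.22 -0.42 0 0 0 0; -0.45 -0.84 0 0 0 0; -0.45 -0.84 0 0 0 0",
)

```text
clock: 2.0
position: [310.8, 465.0, 251.0]
tool_rot: [0.001, 0.006, 1.0, -0.002]
contact_force: [0.5, 0.2, -0.2]
finger_gap: 85.4
grip_force: 0.0
```

>>> drive_tool(
  moves="-0.22 -0.42 0 0 0 0; -0.45 -0.84 0 0 0 0; -0.45 -0.84 0 0 0 0",
)

```text
clock: 2.3
position: [355.0, 381.1, 251.0]
tool_rot: [0.001, 0.007, 1.0, -0.002]
contact_force: [0.3, 0.6, 0.1]
finger_gap: 85.5
grip_force: 0.0
```

>>> drive_tool(
  moves="-0.22 -0.42 0 0 0 0; -0.45 -0.84 0 0 0 0; -0.45 -0.84 0 0 0 0",
)

```text
clock: 2.6
position: [399.2, 297.4, 251.1]
tool_rot: [0.0, 0.006, 1.0, -0.001]
contact_force: [0.5, -0.1, 0.1]
finger_gap: 85.3
grip_force: 0.0
```

>>> drive_tool(
  moves="-0.22 -0.42 0 0 0 0; -0.45 -0.84 0 0 0 0; -0.45 -0.84 0 0 0 0; -0.45 -0.84 0 0 0 0; -0.45 -0.84 0 0 0 0",
)

```text
clock: 3.1
position: [440.3, 221.0, 251.2]
tool_rot: [-0.0, -0.0, 1.0, 0.0]
contact_force: [-1.2, -0.4, -0.4]
finger_gap: 85.8
grip_force: 0.0
```

```bash
python3 - <<'E'
from h import *
s=env.observe();print({k:np.round(s[k],3) for k in ['clock','qpos','position','tool_rot']})
save(places('wrist',['wheel_mid','cap_mid','finial_mid','blue_shade_mid','amber_shade_mid']),'w1')
places('wrist',['wheel_mid'])
E
```

```text
{'clock': np.float64(3.1), 'qpos': array([-0.735,  0.152,  0.161,  1.966, -0.029,  1.025,  1.01 ]), 'position': array([440.342, 221.032, 251.176]), 'tool_rot': array([-0., -0.,  1.,  0.])}
wrist wheel_mid 0.59 [443.3 215.7  12.1]
wrist cap_mid 0.74 [ 439.7 -157.    16.9]
wrist finial_mid 0.6 [445.  -24.   26.4]
wrist amber_shade_mid 0.82 [608.  267.9  41.5]
wrist amber_shade_mid 0.63 [443.6 -22.3  28.9]
wrist wheel_mid 0.67 [442.9 218.2  11.1]
```

>>> drive_tool(
  moves="-0.02 -0.03 0.5 0 0 0; -0.02 -0.03 1 0 0 0; -0.02 -0.03 1 0 0 0; -0.02 -0.03 1 0 0 0; -0.02 -0.03 1 0 0 0",
)

```text
clock: 4.0
position: [444.5, 217.5, 153.7]
tool_rot: [0.002, 0.0, 1.0, 0.001]
contact_force: [0.5, -0.1, 0.8]
finger_gap: 85.4
grip_force: 0.0
```

```bash
python3 - <<'E'
from h import *
for i in range(2): im=places('wrist',['wheel_mid'])
cv2.imwrite('pics/w2.png',cv2.resize(im[...,::-1],(800,500)))
np.save('w2.npy',im)
E
```

```text
wrist wheel_mid 0.68 [443.7 215.6  15.6]
wrist wheel_mid 0.88 [443.3 217.3  12.5]
```

View pics/w2.png

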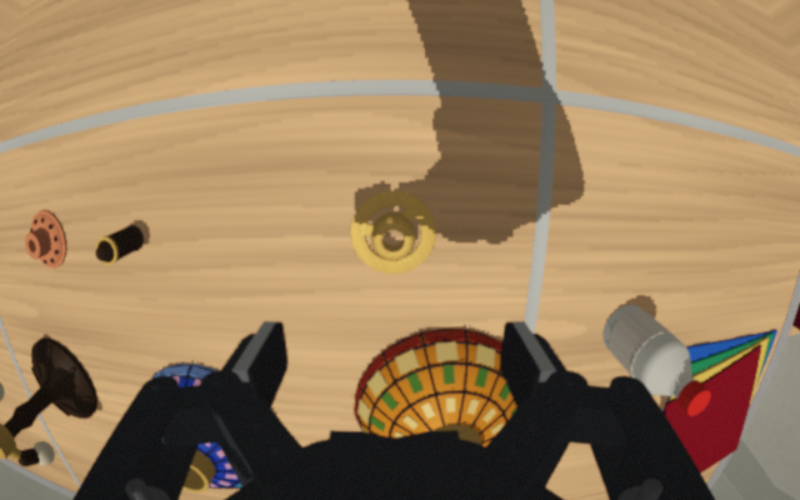

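```bash
cat >> h.py <<'E'
def ray(cam,u,v,z,T=None):
    "world point on plane z seen at pixel"
    T=T_wc(cam) if T is None else T; K=np.array(env.get_calibration(cam)['mtx'])
    a,b=(u-K[0,2])/K[0,0],(v-K[1,2])/K[1,1]
    if cam=='wrist':
        r=np.hypot(a,b)+1e-9; d=np.array([a/r*np.sin(r),b/r*np.sin(r),np.cos(r)])
    else: d=np.array([a,b,1.])
    d=T[:3,:3]@d; o=T[:3,3]; return o+d*(z-o[2])/d[2]
def circ(cam,mask,z,T=None):
    "circle fit (in world plane z) of the outer contour of the biggest blob"
    cs,_=cv2.findContours(mask.astype(np.uint8),cv2.RETR_EXTERNAL,cv2.CHAIN_APPROX_NONE)
    c=cv2.convexHull(max(cs,key=cv2.contourArea))[:,0].astype(float)
    P=np.array([ray(cam,u,v,z,T)[:2] for u,v in c])
    A=np.c_[2*P,np.ones(len(P))]; x=np.linalg.lstsq(A,(P**2).sum(1),rcond=None)[0]
    r=np.sqrt(x[2]+x[0]**2+x[1]**2); return x[:2],r,np.std(np.hypot(*(P-x[:2]).T)-r)
E
python3 - <<'E'
from h import *
im=np.load('w2.npy'); hsv=cv2.cvtColor(im,cv2.COLOR_RGB2HSV)
print(ray('wrist',314.4,184.8,4), hsv[205,315],hsv[215,314],hsv[240,300])
m=(hsv[...,1]>125)&(hsv[...,0]>18)&(hsv[...,0]<32); m[:145]=0;m[225:]=0;m[:,:270]=0;m[:,360:]=0
print(m.sum(),circ('wrist',m,3))
# bounds by pixel
for p in [(351,231),(435,231),(393,190),(393,272)]: print(ray('wrist',p[0]*.8,p[1]*.8,3).round(1))
E
```

```text
[439.67005777 217.05909216   4.        ] [ 21 148 204] [ 21 143 216] [ 17 100 216]
3034 (array([441.292106  , 216.73100546]), np.float64(33.40683530887219), np.float64(0.15839661491474374))
[439.8 184.2   3. ]
[439.9 249.9   3. ]
[407.7 217.1   3. ]
[473.9 217.    3. ]
```

>>> drive_tool(
  moves="0.012 0 0.45 0 0 0; 0.012 0 0.9 0 0 0; 0.012 0 0.9 0 0 0; 0.012 0 0.9 0 0 0",
)

```text
clock: 4.6
position: [441.9, 216.5, 62.0]
tool_rot: [-0.0, 0.0, 1.0, -0.0]
contact_force: [-0.1, 0.3, -0.3]
finger_gap: 85.4
grip_force: 0.0
```

>>> drive_tool(
  moves="0 0 0.25 0 0 0; 0 0 0.4 0 0 0; 0 0 0.49 0 0 0; 0 0 0.49 0 0 0; 0 0 0.49 0 0 0",
)

```text
clock: 5.1
position: [442.8, 217.1, 13.8]
tool_rot: [0.001, 0.0, 1.0, 0.001]
contact_force: [-0.0, -1.2, 0.1]
finger_gap: 85.1
grip_force: 0.0
```

>>> drive_tool(
  moves="0 0 0 0 0 0; 0 0 0 0 0 0; 0 0 0 0 0 0; 0 0 0 0 0 0; 0 0 0 0 0 0; 0 0 0 0 0 0; 0 0 0 0 0 0; 0 0 0 0 0 0",
  gripper=1,
  newtons=40,
)

```text
clock: 5.9
position: [441.9, 216.6, 12.9]
tool_rot: [0.0, 0.0, 1.0, 0.0]
contact_force: [-0.7, -1.2, 8.2]
finger_gap: 32.1
grip_force: 38.8
```

```bash
python3 - <<'E'
from h import *
s=env.observe();print({k:np.round(s[k],3) for k in ['clock','position','finger_gap','grip_force']})
im=env.snapshot('wrist'); cv2.imwrite('pics/w3.png',cv2.resize(im[60:400,120:520,::-1],(800,600)*1) if 0 else cv2.resize(im[120:400,160:480,::-1],(640,560)))
E
```

```text
{'clock': np.float64(5.9), 'position': array([441.947, 216.602,  12.947]), 'finger_gap': np.float64(32.093), 'grip_force': np.float64(38.845)}
```

View pics/w3.png

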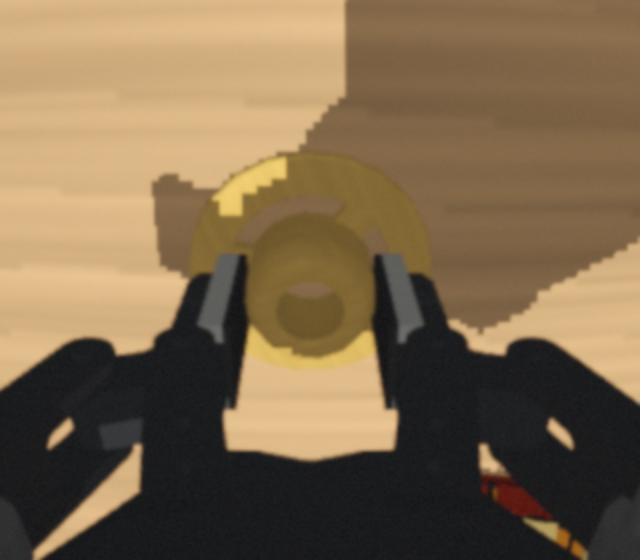

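>>> drive_tool(
  moves="0 0 0 0 0 0; 0 0 0 0 0 0; 0 0 0 0 0 0; 0 0 0.055 0 0 0; 0 0 0.055 0 0 0",
  gripper=0.3,
)

```text
clock: 6.45
position: [441.3, 216.2, 6.1]
tool_rot: [-0.0, 0.0, 1.0, -0.0]
contact_force: [0.2, -0.2, 1.4]
finger_gap: 59.9
grip_force: 0.0
```

>>> drive_tool(
  moves="0 0 0 0 0 0; 0 0 0 0 0 0; 0 0 0 0 0 0; 0 0 0 0 0 0; 0 0 0 0 0 0; 0 0 0 0 0 0",
  gripper=1,
)

```text
clock: 7.05
position: [441.7, 216.4, 7.0]
tool_rot: [-0.0, 0.0, 1.0, 0.0]
contact_force: [-2.3, -1.2, 5.2]
finger_gap: 32.8
grip_force: 39.6
```

>>> drive_tool(
  moves="0 0 -0.1 0 0 0; 0 0 -0.4 0 0 0; 0 0 -0.9 0 0 0; 0 0 -1 0 0 0; 0 0 -1 0 0 0; 0 0 -1 0 0 0; 0 0 -1 0 0 0",
)

```text
clock: 7.75
position: [440.7, 215.9, 105.4]
tool_rot: [-0.001, -0.0, 1.0, -0.001]
contact_force: [-0.1, 0.0, -1.4]
finger_gap: 32.7
grip_force: 40.0
```

```bash
python3 - <<'E'
from h import *
s=env.observe();print({k:np.round(s[k],3) for k in ['clock','position','finger_gap','grip_force','contact_force']})
im=env.snapshot('wrist'); cv2.imwrite('pics/w4.png',cv2.resize(im[120:400,160:480,::-1],(640,560)))
E
```

```text
{'clock': np.float64(7.75), 'position': array([440.714, 215.908, 105.406]), 'finger_gap': np.float64(32.677), 'grip_force': np.float64(39.971), 'contact_force': array([-0.122,  0.042, -1.385])}
```

View pics/w4.png

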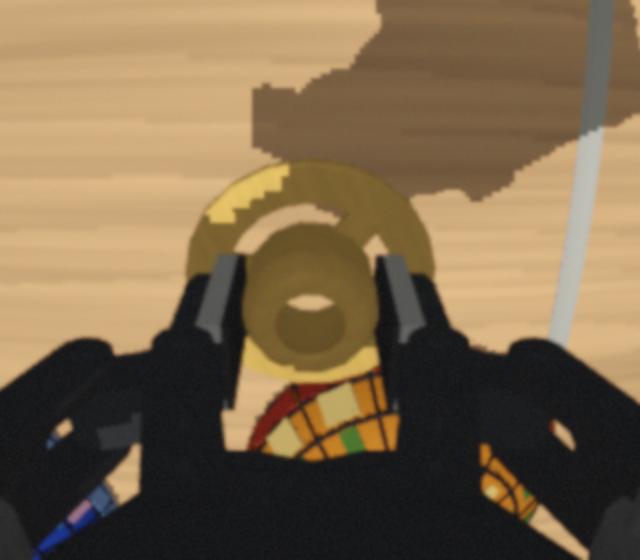

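>>> drive_tool(
  moves="-0.05 -0.05 -0.35 0 0 0; -0.24 -0.41 -0.7 0 0 0; -0.475 -0.825 -0.95 0 0 0; -0.475 -0.825 -0.95 0 0 0; -0.475 -0.825 -0.95 0 0 0",
)

```text
clock: 8.3
position: [490.0, 132.2, 201.6]
tool_rot: [0.0, 0.002, 1.0, -0.0]
contact_force: [-0.0, 0.4, -0.8]
finger_gap: 32.5
grip_force: 40.1
```

>>> drive_tool(
  moves="-0.05 -0.05 -0.35 0 0 0; -0.24 -0.41 -0.7 0 0 0; -0.475 -0.825 -0.95 0 0 0; -0.475 -0.825 -0.95 0 0 0; -0.475 -0.825 -0.95 0 0 0",
)

```text
clock: 8.8
position: [536.8, 51.3, 295.8]
tool_rot: [-0.001, 0.001, 1.0, -0.0]
contact_force: [-0.9, -0.2, -1.2]
finger_gap: 32.7
grip_force: 40.1
```

>>> drive_tool(
  moves="-0.24 -0.41 0 0 0 0; -0.475 -0.825 0 0 0 0; -0.475 -0.825 0 0 0 0; -0.475 -0.825 0 0 0 0",
)

```text
clock: 9.2
position: [583.2, -29.5, 294.2]
tool_rot: [-0.002, -0.0, 1.0, 0.0]
contact_force: [-0.1, 0.6, -0.7]
finger_gap: 32.6
grip_force: 40.1
```

>>> drive_tool(
  moves="-0.24 -0.41 0 0 0 0; -0.4 -0.7 0 0 0 0; -0.475 -0.825 0 0 0 0; -0.475 -0.825 0 0 0 0; -0.475 -0.825 0 0 0 0",
)

```text
clock: 9.7
position: [631.2, -110.5, 295.7]
tool_rot: [-0.001, -0.001, 1.0, 0.001]
contact_force: [-0.4, 0.5, -1.1]
finger_gap: 33.2
grip_force: 40.2
```

```bash
python3 - <<'E'
from h import *
s=env.observe();print({k:np.round(s[k],3) for k in ['clock','qpos','position','finger_gap','grip_force','contact_force']})
for i in range(2): im=places('wrist',['lamp_base'])
np.save('w5.npy',im);cv2.imwrite('pics/w5.png',cv2.resize(im[...,::-1],(800,500)))
E
```

```text
{'clock': np.float64(9.7), 'qpos': array([-0.199,  0.385,  0.377,  1.584, -0.151,  1.203,  1.781]), 'position': array([ 631.227, -110.483,  295.685]), 'finger_gap': np.float64(33.168), 'grip_force': np.float64(40.169), 'contact_force': array([-0.405,  0.532, -1.134])}
wrist lamp_base 0.86 [ 629.8 -214.8    2.5]
wrist lamp_base 0.84 [ 628.5 -215.6   -2.1]
```

View pics/w5.png

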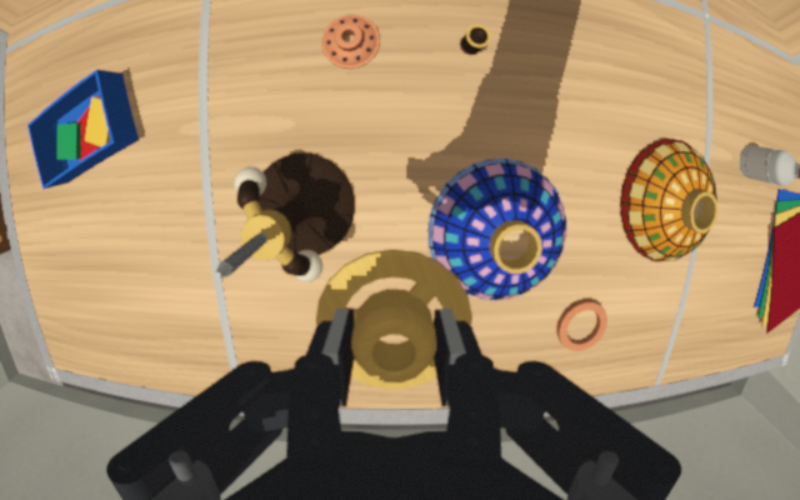

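```bash
python3 - <<'E'
from h import *
im=np.load('w5.npy')
print('tip',ray('wrist',220.5*.8,270*.8,236),'shoulder',ray('wrist',266*.8,234*.8,150))
cv2.imwrite('pics/w5c.png',cv2.resize(im[150:240,160:250,::-1],(540,540),interpolation=cv2.INTER_CUBIC))
hsv=cv2.cvtColor(im,cv2.COLOR_RGB2HSV)
H,S,V=[hsv[...,i] for i in range(3)]
def win(m,x0,x1,y0,y1):
    k=np.zeros_like(m);k[y0:y1,x0:x1]=m[y0:y1,x0:x1];return k
def p(n,mask,z): print(n,mask.sum(),circ('wrist',mask,z))
dark=win(V<75,235,300,118,215); 
p('foot',dark,2)
p('cap',win((S>110)&(H<14),250,310,5,60),3)
blue=win(((H>90)&(H<165)&(S>60)),340,456,120,242); p('blue rim',blue,0)
neck=win((H>12)&(H<30)&(S>90)&(V>70),388,440,172,222); p('neck',neck,80)
print(hsv[25,345-60-5],hsv[197,396],hsv[180,412])
E
```

```text
tip [ 628.19602837 -215.12009532  236.        ] shoulder [ 628.18405763 -213.41397525  150.        ]
foot 3293 (array([ 636.81421916, -227.02955215]), np.float64(69.06536349767653), np.float64(2.3192260575579))
cap 1518 (array([ 442.51849822, -159.65228485]), np.float64(32.4529689852966), np.float64(0.22231353165987175))
blue rim 6826 (array([662.91980041,  16.25066616]), np.float64(86.40204545043909), np.float64(0.5982535029152539))
neck 1292 (array([658.85124332,  11.69699423]), np.float64(26.624325808547088), np.float64(1.0973523299900065))
[  9 148 122] [ 21 144 215] [ 21 148 190]
```

View pics/w5c.png

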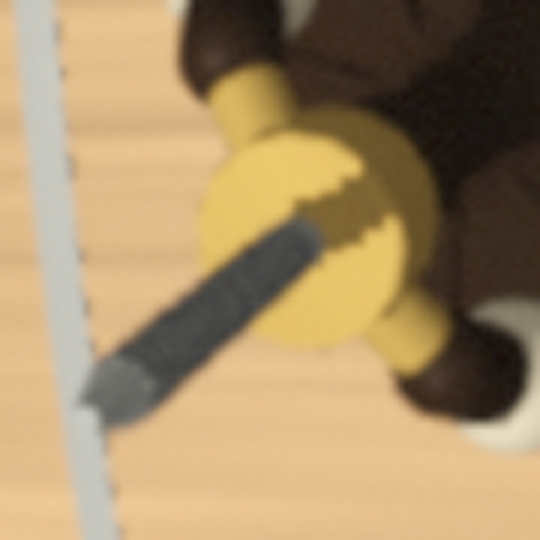

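```bash
python3 - <<'E'
from h import *
print('tip',ray('wrist',176.3,217,236),'sh',ray('wrist',210.7,189.8,150),env.observe()['position'])
for i in range(3): places('wrist',['blue_shade_mid']) if i<2 else places('scene',['lamp_base'])
E
```

```text
tip [ 628.99581008 -215.32910975  236.        ] sh [ 630.85912576 -215.92391629  150.        ] [ 631.50785545 -111.44361943  296.75905303]
wrist blue_shade_mid 0.6 [659.6  15.7  39.3]
wrist blue_shade_mid 0.83 [659.   12.8  38.5]
wrist blue_shade_mid 0.72 [792.7 148.4   3.3]
scene lamp_base 0.82 [ 6.284e+02 -2.161e+02  6.000e-01]
```

```bash
python3 - <<'E'
from h import *
im=np.load('w5.npy');hsv=cv2.cvtColor(im,cv2.COLOR_RGB2HSV)
s=env.observe()['position'];z=296-7+3
m=(hsv[...,0]>17)&(hsv[...,0]<32)&(hsv[...,1]>120); 
k=np.zeros_like(m);k[198:262,250:380]=m[198:262,250:380]
cs,_=cv2.findContours(k.astype(np.uint8),0,1);c=max(cs,key=cv2.contourArea)[:,0]
P=np.array([ray('wrist',u,v,z)[:2] for u,v in cv2.convexHull(c)[:,0] if v<250])
A=np.c_[2*P,np.ones(len(P))];x=np.linalg.lstsq(A,(P**2).sum(1),rcond=None)[0]
print(len(P),x[:2],np.sqrt(x[2]+x[0]**2+x[1]**2),s, np.median(P[:,0][P[:,0]<P[:,0].min()+.8])+34)
E
```

```text
18 [ 632.29284062 -113.35445013] 33.5500895418074 [ 631.69653295 -113.35527562  296.87593246] 633.3058152153453
```

>>> drive_tool(
  moves="0.025 -0.4 0 0 0 0; 0.025 -0.8 0 0 0 0; 0.025 -1 0 0 0 0; 0.025 -1 0 0 0 0; 0.025 -1 0 0 0 0",
)

```text
clock: 10.7
position: [629.2, -213.6, 296.7]
tool_rot: [-0.0, 0.001, 1.0, 0.0]
contact_force: [-0.5, 0.7, -1.1]
finger_gap: 32.8
grip_force: 40.2
```

>>> drive_tool(
  moves="0 -0.018 0.2 0 0 0; 0 -0.018 0.42 0 0 0; 0 -0.018 0.42 0 0 0; 0 -0.018 0.42 0 0 0; 0 -0.018 0.42 0 0 0",
)

```text
clock: 11.2
position: [630.1, -214.8, 256.2]
tool_rot: [0.001, -0.0, 1.0, -0.0]
contact_force: [-0.7, 0.2, 0.2]
finger_gap: 32.8
grip_force: 40.2
```

```bash
python3 - <<'E'
from h import *
s=env.observe();print({k:np.round(s[k],3) for k in ['clock','qpos','position','finger_gap','grip_force','contact_force']})
im=env.snapshot('wrist'); cv2.imwrite('pics/w6.png',cv2.resize(im[180:300,240:390,::-1],(750,600),interpolation=cv2.INTER_CUBIC))
E
```

```text
{'clock': np.float64(11.2), 'qpos': array([-0.044,  0.46 ,  0.397,  1.574, -0.19 ,  1.144,  1.966]), 'position': array([ 630.115, -214.821,  256.18 ]), 'finger_gap': np.float64(32.808), 'grip_force': np.float64(40.172), 'contact_force': array([-0.698,  0.15 ,  0.187])}
```

View pics/w6.png

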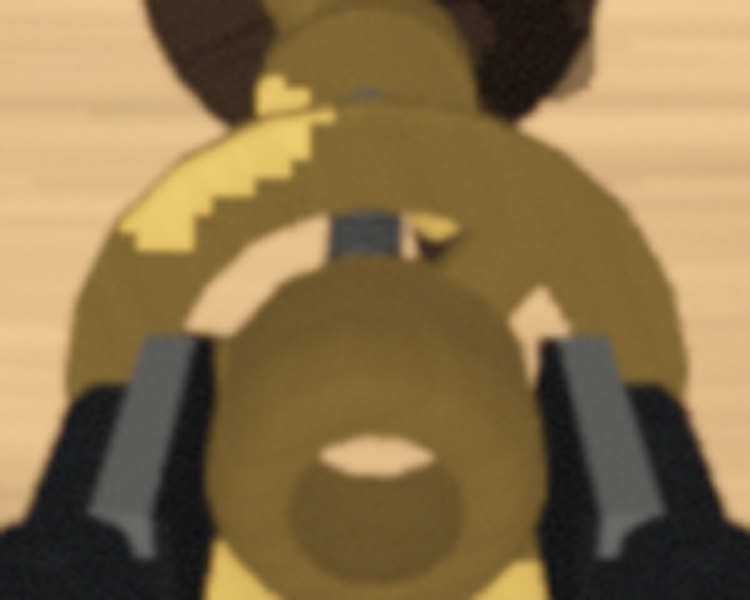

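>>> drive_tool(
  moves="0 -0.014 0 0 0 0; 0 -0.014 0.1 0 0 0; 0 -0.014 0.2 0 0 0; 0 -0.014 0.25 0 0 0; 0 -0.014 0.25 0 0 0",
)

```text
clock: 11.75
position: [628.4, -216.4, 228.1]
tool_rot: [-0.001, 0.0, 1.0, 0.0]
contact_force: [-0.9, 0.1, -0.7]
finger_gap: 32.6
grip_force: 40.2
```

>>> drive_tool(
  moves="0 0 0.05 0 0 0; 0 0 0.1 0 0 0; 0 0 0.15 0 0 0; 0 0 0.15 0 0 0",
)

```text
clock: 12.15
position: [628.8, -216.5, 213.8]
tool_rot: [-0.001, 0.0, 1.0, 0.0]
contact_force: [-0.8, 0.3, -1.6]
finger_gap: 32.6
grip_force: 40.2
```

```bash
python3 - <<'E'
from h import *
s=env.observe();print({k:np.round(s[k],3) for k in ['clock','position','contact_force','torque']})
im=env.snapshot('wrist'); cv2.imwrite('pics/w7.png',cv2.resize(im[180:300,240:390,::-1],(750,600),interpolation=cv2.INTER_CUBIC))
E
```

```text
{'clock': np.float64(12.15), 'position': array([ 628.77 , -216.505,  213.822]), 'contact_force': array([-0.782,  0.263, -1.6  ]), 'torque': array([0.012, 0.019, 0.037])}
```

View pics/w7.png

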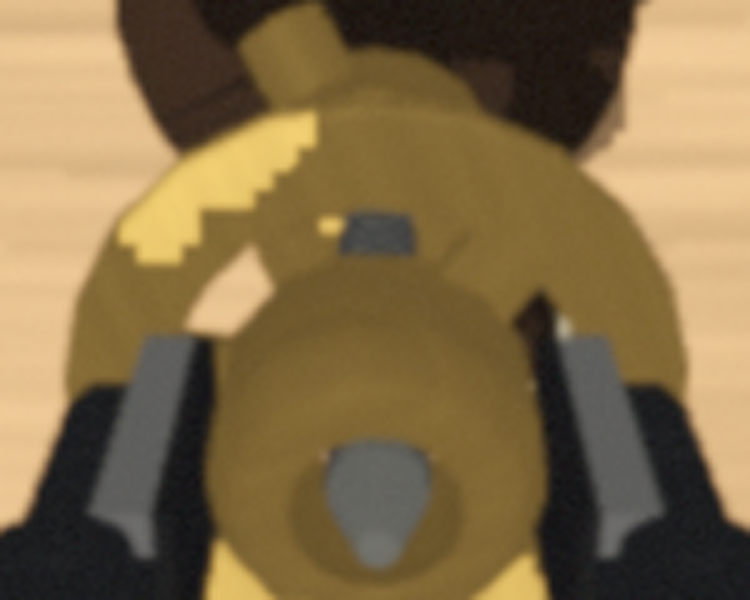

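>>> drive_tool(
  moves="-0.012 0 0 0 0 0; -0.012 0 0.1 0 0 0; -0.012 0 0.2 0 0 0; -0.012 0 0.3 0 0 0; -0.012 0 0.4 0 0 0; -0.012 0 0.47 0 0 0; -0.012 0 0.47 0 0 0; -0.012 0 0.47 0 0 0",
)

```text
clock: 13.0
position: [630.5, -216.8, 167.7]
tool_rot: [-0.0, 0.0, 1.0, -0.0]
contact_force: [0.1, -0.2, -0.4]
finger_gap: 32.9
grip_force: 40.2
```

>>> drive_tool(
  moves="0 0 0 0 0 0; 0 0 0 0 0 0; 0 0 0 0 0 0; 0 0 0 0 0 0; 0 0 0 0 0 0",
  gripper=0.2,
)

```text
clock: 13.5
position: [630.5, -216.8, 168.0]
tool_rot: [0.0, 0.0, 1.0, -0.0]
contact_force: [1.0, 0.2, 0.5]
finger_gap: 68.3
grip_force: 0.0
```

```bash
python3 - <<'E'
from h import *
s=env.observe();print({k:np.round(s[k],3) for k in ['clock','position','contact_force','torque']})
im=env.snapshot('wrist'); cv2.imwrite('pics/w8.png',cv2.resize(im[150:310,220:410,::-1],(712,600),interpolation=cv2.INTER_CUBIC))
places('wrist',['wheel_mid'])
E
```

```text
{'clock': np.float64(13.5), 'position': array([ 630.486, -216.771,  167.957]), 'contact_force': array([1.049, 0.164, 0.466]), 'torque': array([ 0.046, -0.016,  0.006])}
wrist wheel_mid 0.8 [ 632.7 -217.4  160.5]
wrist wheel_mid 0.57 [ 507.  -532.3    0. ]
```

View pics/w8.png

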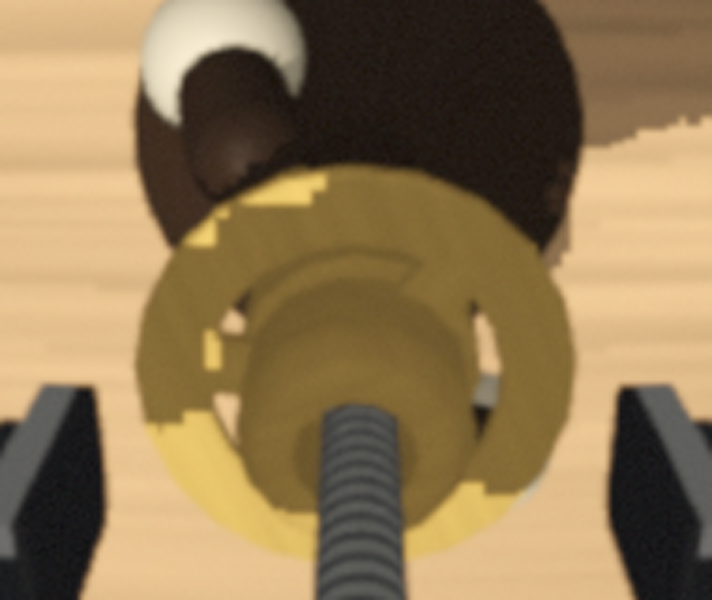

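>>> drive_tool(
  moves="0 0 -0.3 0 0 0; 0 0 -0.7 0 0 0; 0 0 -1 0 0 0; 0 0 -1 0 0 0; 0 0 -1 0 0 0",
  gripper=0,
)

```text
clock: 14.15
position: [630.6, -216.8, 268.4]
tool_rot: [0.001, 0.0, 1.0, -0.0]
contact_force: [-0.5, 1.2, -0.6]
finger_gap: 85.2
grip_force: 0.0
```

>>> drive_tool(
  moves="-0.05 0.4 0 0 0 0; -0.1 0.77 0 0 0 0; -0.1 0.77 0 0 0 0; -0.1 0.77 0 0 0 0",
)

```text
clock: 14.55
position: [639.9, -138.1, 266.0]
tool_rot: [-0.001, -0.001, 1.0, 0.0]
contact_force: [-1.1, -1.2, 0.1]
finger_gap: 85.5
grip_force: 0.0
```

>>> drive_tool(
  moves="-0.05 0.4 0 0 0 0; -0.1 0.77 0 0 0 0; -0.1 0.77 0 0 0 0; -0.1 0.77 0 0 0 0",
)

```text
clock: 14.95
position: [650.0, -63.1, 266.8]
tool_rot: [-0.001, -0.0, 1.0, -0.0]
contact_force: [-0.1, 0.1, 0.8]
finger_gap: 85.4
grip_force: 0.0
```

>>> drive_tool(
  moves="-0.05 0.4 0 0 0 0; -0.1 0.77 0 0 0 0; -0.1 0.77 0 0 0 0; -0.1 0.77 0 0 0 0; -0.1 0.77 0 0 0 0; -0.1 0.77 0 0 0 0",
)

```text
clock: 15.55
position: [660.3, 11.4, 267.8]
tool_rot: [-0.0, 0.002, 1.0, -0.001]
contact_force: [-0.8, -0.2, 0.3]
finger_gap: 85.2
grip_force: 0.0
```

```bash
python3 - <<'E'
from h import *
s=env.observe();print({k:np.round(s[k],3) for k in ['clock','qpos','position','contact_force']})
for i in range(2): im=places('wrist',['blue_shade_mid'])
np.save('w9.npy',im);cv2.imwrite('pics/w9.png',cv2.resize(im[100:300,190:440,::-1],(750,600)))
places('wrist',['wheel_mid','lamp_base']);places('scene',['wheel_mid'])
E
```

```text
{'clock': np.float64(15.55), 'qpos': array([-0.361,  0.437,  0.35 ,  1.57 , -0.158,  1.163,  1.588]), 'position': array([660.297,  11.354, 267.839]), 'contact_force': array([-0.832, -0.197,  0.345])}
wrist blue_shade_mid 0.68 [661.   12.9  37.8]
wrist blue_shade_mid 0.94 [660.8  13.7  40.5]
wrist wheel_mid 0.64 [ 631.4 -218.7  161.5]
wrist lamp_base 0.75 [ 6.316e+02 -2.144e+02  2.000e-01]
scene wheel_mid 0.91 [ 631.5 -213.8  162. ]
scene wheel_mid 0.57 [536.9 448.7   1. ]
```

View pics/w9.png

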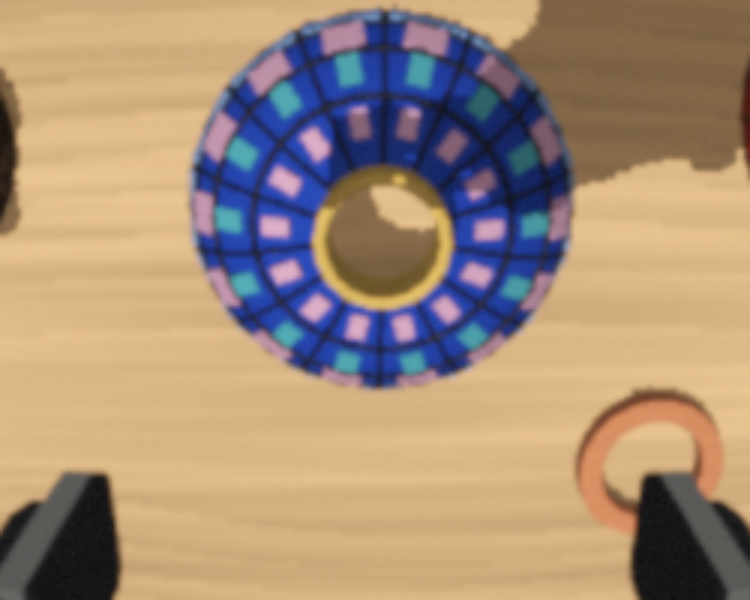

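```bash
python3 - <<'E'
from h import *
for u,v in [(311,238),(455,238),(383,311),(383,165),(383,238)]: print(ray('wrist',190+u/3-.3,100+v/3-.3,80).round(1))
print(env.observe()['position'],env.observe()['tool_rot'])
E
```

```text
[658.8  -9.3  80. ]
[658.8  43.4  80. ]
[686.8  17.1  80. ]
[631.9  17.   80. ]
[658.9  17.   80. ]
[660.46070071  14.24107635 267.80467322] [9.88787158e-06 6.41101289e-05 9.99999997e-01 3.04526331e-05]
```

>>> drive_tool(
  moves="0 0.015 0.4 0 0 0; 0 0.015 0.8 0 0 0; 0 0.015 1 0 0 0; 0 0.015 1 0 0 0",
)

```text
clock: 16.4
position: [658.1, 15.9, 164.3]
tool_rot: [-0.003, -0.0, 1.0, -0.0]
contact_force: [-0.5, 0.1, -0.2]
finger_gap: 85.6
grip_force: 0.0
```

>>> drive_tool(
  moves="0 0 0.3 0 0 0; 0 0 0.6 0 0 0; 0 0 0.8 0 0 0; 0 0 0.9 0 0 0; 0 0 1 0 0 0; 0 0 1 0 0 0; 0 0 1 0 0 0; 0 0 1 0 0 0",
)

```text
clock: 17.2
position: [661.3, 15.7, 69.0]
tool_rot: [0.001, 0.0, 1.0, 0.0]
contact_force: [-0.2, 0.1, 0.4]
finger_gap: 85.1
grip_force: 0.0
```

>>> drive_tool(
  moves="0 0 0.02 0 0 0; 0 0 0.02 0 0 0; 0 0 0.02 0 0 0; 0 0 0.02 0 0 0; 0 0 0.02 0 0 0; 0 0 0.02 0 0 0; 0 0 0.02 0 0 0",
  gripper=1,
  newtons=60,
)

```text
clock: 17.9
position: [660.8, 15.6, 66.6]
tool_rot: [0.0, 0.0, 1.0, -0.0]
contact_force: [-1.6, -0.2, 5.4]
finger_gap: 49.0
grip_force: 63.1
```

```bash
python3 - <<'E'
from h import *
s=env.observe();print({k:np.round(s[k],3) for k in ['clock','qpos','position','contact_force','torque','finger_gap']})
im=env.snapshot('wrist')
save(im,'w10')
E
```

```text
{'clock': np.float64(17.9), 'qpos': array([-0.316,  0.649,  0.281,  1.729, -0.237,  0.796,  1.648]), 'position': array([660.828,  15.558,  66.57 ]), 'contact_force': array([-1.585, -0.189,  5.412]), 'torque': array([-0.186,  0.291,  0.045]), 'finger_gap': np.float64(49.027)}
```

>>> drive_tool(
  moves="0 0 -0.05 0 0 0; 0 0 -0.15 0 0 0; 0 0 -0.35 0 0 0; 0 0 -0.6 0 0 0; 0 0 -0.8 0 0 0; 0 0 -0.86 0 0 0; 0 0 -0.86 0 0 0",
)

```text
clock: 18.65
position: [660.8, 15.8, 152.6]
tool_rot: [0.001, 0.0, 1.0, 0.0]
contact_force: [-0.4, -0.6, -4.9]
finger_gap: 48.5
grip_force: 63.1
```

>>> drive_tool(
  moves="0.05 -0.1 -0.15 0 0 0; 0.1 -0.2 -0.4 0 0 0; 0.1 -0.3 -0.65 0 0 0; 0.1 -0.4 -0.86 0 0 0; 0.1 -0.4 -0.86 0 0 0; 0.1 -0.4 -0.86 0 0 0",
)

```text
clock: 19.25
position: [649.7, -24.6, 237.1]
tool_rot: [-0.001, 0.001, 1.0, 0.0]
contact_force: [-0.7, 1.2, -4.6]
finger_gap: 48.9
grip_force: 63.4
```

>>> drive_tool(
  moves="0.05 -0.1 -0.15 0 0 0; 0.1 -0.2 -0.4 0 0 0; 0.1 -0.3 -0.65 0 0 0; 0.1 -0.4 -0.86 0 0 0; 0.1 -0.4 -0.86 0 0 0; 0.1 -0.4 -0.86 0 0 0",
)

```text
clock: 19.85
position: [639.9, -64.1, 322.9]
tool_rot: [-0.001, 0.0, 1.0, 0.0]
contact_force: [0.5, 1.4, -5.1]
finger_gap: 48.5
grip_force: 63.4
```

```bash
python3 - <<'E'
from h import *
s=env.observe();print({k:np.round(s[k],3) for k in ['clock','qpos','position','contact_force','torque','finger_gap']})
im=env.snapshot('wrist');cv2.imwrite('pics/w11.png',cv2.resize(im[...,::-1],(800,500)))
np.save('w11.npy',im)
E
```

```text
{'clock': np.float64(19.85), 'qpos': array([-0.274,  0.371,  0.379,  1.542, -0.142,  1.257,  1.697]), 'position': array([639.86 , -64.074, 322.9  ]), 'contact_force': array([ 0.514,  1.438, -5.134]), 'torque': array([0.031, 0.051, 0.049]), 'finger_gap': np.float64(48.454)}
```

View pics/w11.png

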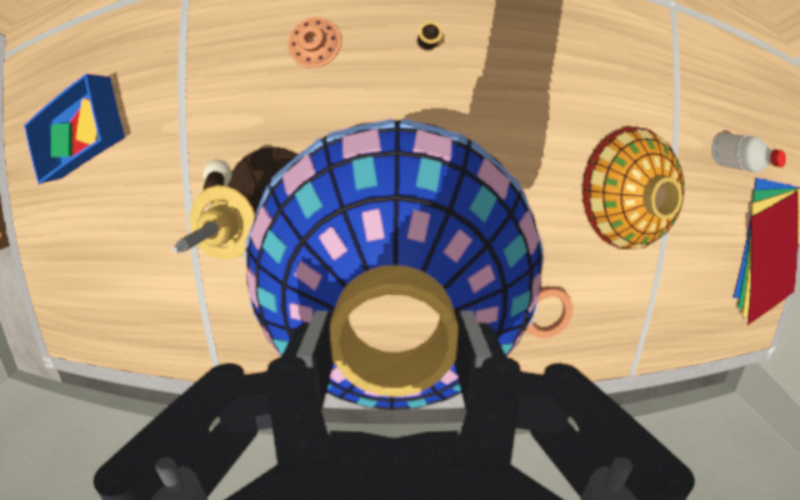

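```bash
python3 - <<'E'
from h import *
z=336.3
s=env.observe();print(s['position'])
for n,u,v,z in [('tip',179,247,236),('L',329,335,z),('R',459,335,z),('bot',394,397,z),('innertop',394,269,z)]: print(n,ray('wrist',u*.8,v*.8,z).round(1))
im=np.load('w11.npy');hsv=cv2.cvtColor(im,cv2.COLOR_RGB2HSV)
H,S,V=[hsv[...,i].astype(int) for i in range(3)]
k=np.zeros(H.shape,bool);k[5:60,220:285]=((S>105)&(H<14))[5:60,220:285];print('cap',circ('wrist',k,3))
places('wrist',['cap_mid','finial_mid'])
E
```

```text
[639.52336551 -63.32235094 322.05362561]
tip [ 628.6 -210.8  236. ]
L [635.1 -88.  336.3]
R [635.1 -38.2 336.3]
bot [664.8 -63.1 336.3]
innertop [608.2 -63.1 336.3]
cap (array([ 441.57331133, -157.88904964]), np.float64(32.17489544780088), np.float64(0.21628847551609479))
wrist cap_mid 0.98 [ 440.  -157.5   18.2]
wrist finial_mid 0.82 [447.1 -19.8  28.3]
```

>>> drive_tool(
  moves="0.02 -0.2 0 0 0 0; 0.045 -0.5 0 0 0 0; 0.045 -0.77 0 0 0 0; 0.045 -0.77 0 0 0 0; 0.045 -0.77 0 0 0 0",
)

```text
clock: 20.55
position: [635.5, -141.6, 322.8]
tool_rot: [-0.001, 0.001, 1.0, 0.0]
contact_force: [-0.4, 0.2, -4.7]
finger_gap: 48.6
grip_force: 63.5
```

>>> drive_tool(
  moves="0.02 -0.2 0 0 0 0; 0.045 -0.5 0 0 0 0; 0.045 -0.7 0 0 0 0; 0.045 -0.76 0 0 0 0; 0.045 -0.76 0 0 0 0; 0.045 -0.76 0 0 0 0; 0.045 -0.76 0 0 0 0",
)

```text
clock: 21.25
position: [632.0, -214.9, 323.5]
tool_rot: [-0.0, -0.001, 1.0, 0.001]
contact_force: [-0.5, -0.0, -3.6]
finger_gap: 49.1
grip_force: 63.7
```

```bash
python3 - <<'E'
from h import *
s=env.observe();print({k:np.round(s[k],3) for k in ['clock','position','contact_force','torque','finger_gap']})
E
```

```text
{'clock': np.float64(21.25), 'position': array([ 631.993, -214.881,  323.507]), 'contact_force': array([-0.453, -0.029, -3.608]), 'torque': array([ 0.02 ,  0.038, -0.015]), 'finger_gap': np.float64(49.115)}
```

>>> drive_tool(
  moves="0.01 0.005 0.1 0 0 0; 0.01 0.005 0.3 0 0 0; 0.01 0.005 0.5 0 0 0; 0.01 0.005 0.7 0 0 0; 0.01 0.005 0.85 0 0 0; 0.01 0.005 1 0 0 0; 0.01 0.005 1 0 0 0; 0.01 0.005 1 0 0 0",
)

```text
clock: 22.05
position: [630.6, -216.8, 223.9]
tool_rot: [0.0, 0.0, 1.0, -0.0]
contact_force: [0.5, 0.0, -4.3]
finger_gap: 48.8
grip_force: 63.6
```

```bash
python3 - <<'E'
from h import *
s=env.observe();print({k:np.round(s[k],3) for k in ['clock','position','contact_force','torque','finger_gap']})
im=env.snapshot('wrist');cv2.imwrite('pics/w12.png',cv2.resize(im[180:340,220:410,::-1],(712,600),interpolation=cv2.INTER_CUBIC))
E
```

```text
{'clock': np.float64(22.05), 'position': array([ 630.591, -216.761,  223.896]), 'contact_force': array([ 0.491,  0.007, -4.326]), 'torque': array([-0.002,  0.001,  0.05 ]), 'finger_gap': np.float64(48.816)}
```

View pics/w12.png

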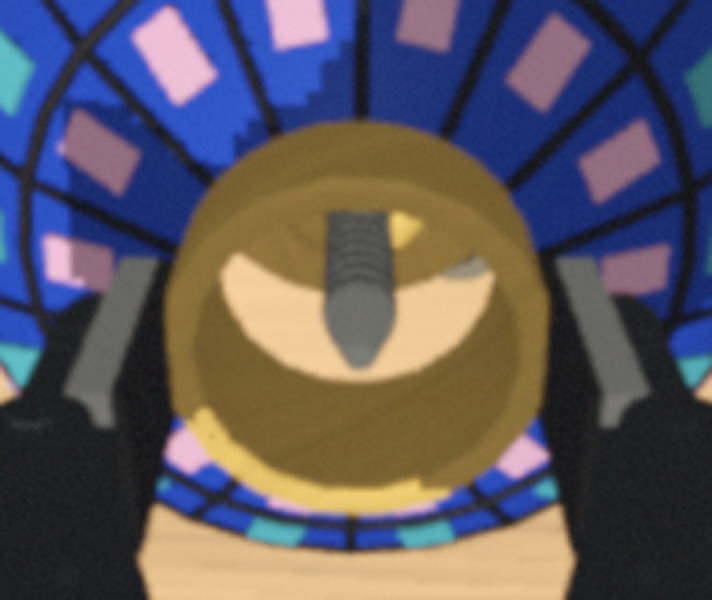

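>>> drive_tool(
  moves="0 0 0.1 0 0 0; 0 0 0.2 0 0 0; 0 0 0.3 0 0 0; 0 0 0.4 0 0 0; 0 0 0.46 0 0 0; 0 0 0.48 0 0 0; 0 0 0.5 0 0 0; 0 0 0.5 0 0 0; 0 0 0.5 0 0 0",
)

```text
clock: 23.0
position: [630.7, -216.9, 174.2]
tool_rot: [0.0, 0.0, 1.0, -0.0]
contact_force: [0.1, 0.0, -4.2]
finger_gap: 48.8
grip_force: 63.6
```

>>> drive_tool(
  moves="0 0 0.01 0 0 0; 0 0 0.015 0 0 0; 0 0 0.02 0 0 0; 0 0 0.025 0 0 0; 0 0 0.025 0 0 0; 0 0 0.025 0 0 0",
)

```text
clock: 23.6
position: [630.4, -216.8, 171.3]
tool_rot: [0.0, 0.0, 1.0, 0.0]
contact_force: [0.6, -0.6, -3.7]
finger_gap: 48.8
grip_force: 63.6
```

>>> drive_tool(
  moves="0 0 0.005 0 0 0; 0 0 0.01 0 0 0; 0 0 0.01 0 0 0; 0 0 0.01 0 0 0",
)

```text
clock: 24.0
position: [630.5, -216.8, 170.6]
tool_rot: [0.0, 0.0, 1.0, -0.0]
contact_force: [-0.7, 0.8, -0.7]
finger_gap: 48.7
grip_force: 64.0
```

>>> drive_tool(
  moves="0 0 0.005 0 0 0; 0 0 0.01 0 0 0; 0 0 0.01 0 0 0; 0 0 0.01 0 0 0",
)

```text
clock: 24.4
position: [630.6, -216.8, 170.6]
tool_rot: [0.0, 0.0, 1.0, 0.0]
contact_force: [-4.1, 2.1, 6.5]
finger_gap: 48.7
grip_force: 64.9
```

>>> drive_tool(
  moves="0 0 -0.008 0 0 0; 0 0 -0.008 0 0 0; 0 0 -0.008 0 0 0; 0 0 -0.008 0 0 0; 0 0 -0.008 0 0 0; 0 0 -0.008 0 0 0",
  gripper=0,
)

```text
clock: 25.0
position: [630.4, -216.8, 170.0]
tool_rot: [-0.0, 0.0, 1.0, -0.0]
contact_force: [0.8, -0.6, 0.0]
finger_gap: 85.1
grip_force: 0.0
```

```bash
python3 - <<'E'
from h import *
s=env.observe();print({k:np.round(s[k],3) for k in ['clock','position','contact_force','torque','finger_gap']})
places('wrist',['blue_shade_mid']);places('scene',['blue_shade_mid'])
E
```

```text
{'clock': np.float64(25.0), 'position': array([ 630.427, -216.752,  170.011]), 'contact_force': array([ 0.811, -0.579,  0.023]), 'torque': array([ 0.034, -0.017, -0.044]), 'finger_gap': np.float64(85.073)}
scene blue_shade_mid 0.69 [ 628.7 -218.3  148.9]
```

>>> drive_tool(
  moves="0 0 -0.2 0 0 0; 0 0 -0.6 0 0 0; 0 0 -0.9 0 0 0; 0 0 -0.9 0 0 0; 0 0 -0.9 0 0 0",
)

```text
clock: 25.7
position: [630.6, -216.8, 260.7]
tool_rot: [0.001, 0.0, 1.0, -0.0]
contact_force: [-0.0, 0.4, -1.0]
finger_gap: 85.9
grip_force: 0.0
```

>>> drive_tool(
  moves="0.4 0.1 0 0 0 0; 0.8 0.25 0 0 0 0; 0.94 0.29 0 0 0 0; 0.94 0.29 0 0 0 0; 0.94 0.29 0 0 0 0",
)

```text
clock: 26.2
position: [536.5, -187.4, 259.4]
tool_rot: [-0.0, -0.0, 1.0, 0.0]
contact_force: [0.6, 0.2, 0.4]
finger_gap: 85.7
grip_force: 0.0
```

>>> drive_tool(
  moves="0.4 0.1 0 0 0 0; 0.8 0.25 0 0 0 0; 0.94 0.29 0.3 0 0 0; 0.94 0.29 0.7 0 0 0; 0.94 0.29 1 0 0 0; 0.94 0.29 1 0 0 0; 0.94 0.29 1 0 0 0; 0.94 0.29 1 0 0 0",
)

```text
clock: 27.0
position: [444.0, -159.3, 161.4]
tool_rot: [0.001, 0.0, 1.0, -0.0]
contact_force: [0.5, -0.2, -0.0]
finger_gap: 85.5
grip_force: 0.0
```

```bash
python3 - <<'E'
from h import *
s=env.observe();print({k:np.round(s[k],3) for k in ['clock','qpos','position','contact_force']})
T=T_wc('wrist');im=env.snapshot('wrist')
for d in env.place_of('wrist','cap_mid'): print(d['score'],(T@np.r_[d['point'],1])[:3])
hsv=cv2.cvtColor(im,cv2.COLOR_RGB2HSV);H,S,V=[hsv[...,i].astype(int) for i in range(3)]
k=np.zeros(H.shape,bool);k[130:235,260:370]=((S>120)&(H<14))[130:235,260:370]
print('cap',k.sum(),circ('wrist',k,3,T)); np.save('w13.npy',im)
E
```

```text
{'clock': np.float64(27.0), 'qpos': array([-0.136,  0.239,  0.403,  2.121, -0.13 ,  0.801,  1.917]), 'position': array([ 444.044, -159.274,  161.425]), 'contact_force': array([ 0.54 , -0.233, -0.025])}
0.6 [ 441.40647675 -157.02872364   16.73167955]
cap 3063 (array([ 441.72695924, -158.67421538]), np.float64(32.70615669053544), np.float64(0.16412414012102858))
```

>>> drive_tool(
  moves="0.005 0 0.4 0 0 0; 0.005 0 0.8 0 0 0; 0.005 0 0.99 0 0 0; 0.005 0 0.99 0 0 0",
)

```text
clock: 27.5
position: [441.0, -158.4, 59.8]
tool_rot: [-0.002, -0.0, 1.0, 0.0]
contact_force: [-0.0, -0.4, 0.7]
finger_gap: 85.6
grip_force: 0.0
```

>>> drive_tool(
  moves="0 0 0.25 0 0 0; 0 0 0.4 0 0 0; 0 0 0.5 0 0 0; 0 0 0.5 0 0 0; 0 0 0.5 0 0 0; 0 0 0.5 0 0 0",
)

```text
clock: 28.1
position: [442.8, -158.9, 12.1]
tool_rot: [0.001, 0.0, 1.0, -0.0]
contact_force: [0.6, -0.3, 1.5]
finger_gap: 85.5
grip_force: 0.0
```

>>> drive_tool(
  moves="0 0 0 0 0 0; 0 0 0 0 0 0; 0 0 0 0 0 0; 0 0 0 0 0 0; 0 0 0 0 0 0; 0 0 0 0 0 0; 0 0 0 0 0 0; 0 0 0 0 0 0",
  gripper=1,
  newtons=40,
)

```text
clock: 28.9
position: [442.0, -158.8, 11.4]
tool_rot: [0.0, 0.0, 1.0, 0.0]
contact_force: [-1.0, 0.9, 5.6]
finger_gap: 27.9
grip_force: 39.2
```

>>> drive_tool(
  moves="0 0 -0.1 0 0 0; 0 0 -0.4 0 0 0; 0 0 -0.8 0 0 0; 0 0 -1 0 0 0; 0 0 -1 0 0 0; 0 0 -1 0 0 0",
)

```text
clock: 29.5
position: [442.0, -158.5, 111.4]
tool_rot: [0.0, -0.0, 1.0, 0.0]
contact_force: [-0.4, 1.2, -0.7]
finger_gap: 28.1
grip_force: 39.8
```

```bash
python3 - <<'E'
from h import *
s=env.observe();print({k:np.round(s[k],3) for k in ['clock','position','contact_force','finger_gap']})
T=T_wc('wrist');im=env.snapshot('wrist')
for d in env.place_of('wrist','cap_mid')[:2]: print(d['score'],(T@np.r_[d['point'],1])[:3])
E
```

```text
{'clock': np.float64(29.5), 'position': array([ 441.961, -158.517,  111.375]), 'contact_force': array([-0.389,  1.173, -0.728]), 'finger_gap': np.float64(28.058)}
0.94 [ 441.96591886 -157.49851148  115.82478152]
```

>>> drive_tool(
  moves="-0.3 -0.1 -0.4 0 0 0; -0.7 -0.2 -0.8 0 0 0; -0.942 -0.29 -1 0 0 0; -0.942 -0.29 -1 0 0 0; -0.942 -0.29 -1 0 0 0",
)

```text
clock: 30.1
position: [535.7, -187.7, 209.7]
tool_rot: [-0.001, 0.0, 1.0, 0.0]
contact_force: [-1.1, 0.0, -1.9]
finger_gap: 27.9
grip_force: 39.9
```

>>> drive_tool(
  moves="0 0 -0.4 0 0 0; -0.1 -0.03 -0.7 0 0 0; -0.4 -0.1 -0.7 0 0 0; -0.7 -0.2 -0.7 0 0 0; -0.942 -0.291 -0.7 0 0 0; -0.942 -0.291 -0.7 0 0 0; -0.942 -0.291 -0.7 0 0 0; -0.942 -0.291 -0.7 0 0 0",
)

```text
clock: 30.9
position: [628.5, -216.5, 279.8]
tool_rot: [-0.001, 0.0, 1.0, 0.001]
contact_force: [-0.2, -0.2, 0.4]
finger_gap: 27.5
grip_force: 39.9
```

>>> drive_tool(
  moves="0 0 0.1 0 0 0; 0 0 0.22 0 0 0; 0 0 0.22 0 0 0; 0 0 0.22 0 0 0; 0 0 0.22 0 0 0",
)

```text
clock: 31.4
position: [630.4, -216.9, 259.4]
tool_rot: [0.0, 0.0, 1.0, -0.0]
contact_force: [-0.3, 1.1, -0.7]
finger_gap: 28.0
grip_force: 39.9
```

```bash
python3 - <<'E'
from h import *
s=env.observe();print({k:np.round(s[k],3) for k in ['clock','position','contact_force','finger_gap']})
T=T_wc('wrist');im=env.snapshot('wrist')
for d in env.place_of('wrist','cap_mid')[:2]: print(d['score'],(T@np.r_[d['point'],1])[:3])
E
```

```text
{'clock': np.float64(31.4), 'position': array([ 630.423, -216.9  ,  259.361]), 'contact_force': array([-0.336,  1.082, -0.672]), 'finger_gap': np.float64(28.031)}
0.65 [ 630.31538591 -214.97797369  268.17637838]
```

>>> drive_tool(
  moves="0 0 0.05 0 0 0; 0 0 0.1 0 0 0; 0 0 0.14 0 0 0; 0 0 0.18 0 0 0; 0 0 0.22 0 0 0; 0 0 0.26 0 0 0; 0 0 0.26 0 0 0",
)

```text
clock: 32.2
position: [630.0, -216.7, 232.3]
tool_rot: [-0.001, 0.0, 1.0, 0.0]
contact_force: [-0.0, -0.3, -1.4]
finger_gap: 27.7
grip_force: 39.9
```

```bash
python3 - <<'E'
from h import *
s=env.observe();print({k:np.round(s[k],3) for k in ['clock','position','contact_force','torque','finger_gap']})
im=env.snapshot('wrist');cv2.imwrite('pics/w14.png',cv2.resize(im[180:340,220:410,::-1],(712,600),interpolation=cv2.INTER_CUBIC))
E
```

```text
{'clock': np.float64(32.2), 'position': array([ 629.986, -216.687,  232.312]), 'contact_force': array([-0.018, -0.344, -1.357]), 'torque': array([0.022, 0.101, 0.016]), 'finger_gap': np.float64(27.696)}
```

>>> drive_tool(
  moves="0 0 0.06 0 0 0; 0 0 0.12 0 0 0; 0 0 0.18 0 0 0; 0 0 0.24 0 0 0; 0 0 0.3 0 0 0; 0 0 0.35 0 0 0; 0 0 0.35 0 0 0; 0 0 0.35 0 0 0",
)

```text
clock: 33.05
position: [630.4, -216.9, 198.1]
tool_rot: [-0.0, 0.0, 1.0, -0.0]
contact_force: [0.6, -1.3, -1.0]
finger_gap: 27.7
grip_force: 39.9
```

>>> drive_tool(
  moves="0 0 0.005 0 0 0; 0 0 0.01 0 0 0; 0 0 0.015 0 0 0; 0 0 0.02 0 0 0; 0 0 0.02 0 0 0",
)

```text
clock: 33.55
position: [630.3, -216.8, 196.1]
tool_rot: [-0.0, 0.0, 1.0, 0.0]
contact_force: [0.2, -0.5, -0.9]
finger_gap: 27.7
grip_force: 39.9
```

>>> drive_tool(
  moves="0 0 0.005 0 0 0; 0 0 0.01 0 0 0; 0 0 0.015 0 0 0; 0 0 0.015 0 0 0; 0 0 0.015 0 0 0",
)

```text
clock: 34.05
position: [630.5, -216.9, 195.5]
tool_rot: [0.0, 0.0, 1.0, 0.0]
contact_force: [-2.3, 1.0, 6.0]
finger_gap: 27.9
grip_force: 40.5
```

>>> drive_tool(
  moves="0 0 0.005 0 0 0; 0 0 0.01 0 0 0; 0 0 0.01 0 0 0; 0 0 0.01 0 0 0",
)

```text
clock: 34.45
position: [630.6, -216.9, 195.5]
tool_rot: [0.001, 0.0, 1.0, 0.0]
contact_force: [-3.9, 2.3, 11.2]
finger_gap: 27.6
grip_force: 41.0
```

>>> drive_tool(
  moves="0 0 -0.02 0 0 0; 0 0 -0.02 0 0 0; 0 0 -0.02 0 0 0; 0 0 -0.02 0 0 0; 0 0 -0.02 0 0 0; 0 0 -0.02 0 0 0",
  gripper=0.2,
)

```text
clock: 35.05
position: [630.3, -216.8, 195.4]
tool_rot: [-0.0, 0.0, 1.0, 0.0]
contact_force: [-0.7, -0.6, 0.1]
finger_gap: 68.4
grip_force: 0.0
```

>>> drive_tool(
  moves="0 0 -0.2 0 0 0; 0 0 -0.6 0 0 0; 0 0 -0.8 0 0 0; 0 0 -0.8 0 0 0; 0 0 -0.8 0 0 0",
  gripper=0,
)

```text
clock: 35.55
position: [630.3, -216.8, 275.5]
tool_rot: [0.0, 0.0, 1.0, 0.0]
contact_force: [0.9, 0.4, -0.4]
finger_gap: 85.4
grip_force: 0.0
```

>>> drive_tool(
  moves="0.3 0.3 0 0 0 0; 0.6 0.6 0 0 0 0; 0.93 0.97 0 0 0 0; 0.93 0.97 0 0 0 0; 0.93 0.97 0 0 0 0; 0.93 0.97 0 0 0 0",
)

```text
clock: 36.15
position: [537.6, -120.5, 275.1]
tool_rot: [-0.0, 0.0, 1.0, -0.0]
contact_force: [-0.9, -0.4, 0.2]
finger_gap: 85.4
grip_force: 0.0
```

>>> drive_tool(
  moves="0.3 0.3 0 0 0 0; 0.6 0.6 0.2 0 0 0; 0.93 0.97 0.5 0 0 0; 0.93 0.97 0.8 0 0 0; 0.93 0.97 1 0 0 0; 0.93 0.97 1 0 0 0; 0.93 0.97 1 0 0 0; 0.93 0.97 1 0 0 0",
)

```text
clock: 36.95
position: [445.8, -23.5, 176.6]
tool_rot: [0.001, 0.001, 1.0, -0.0]
contact_force: [-0.1, -0.1, -0.2]
finger_gap: 85.6
grip_force: 0.0
```

```bash
python3 - <<'E'
from h import *
s=env.observe();print({k:np.round(s[k],3) for k in ['clock','qpos','position','contact_force']})
for i in range(3):
  T=T_wc('wrist');im=env.snapshot('wrist')
  for d in env.place_of('wrist','finial_mid')[:1]: print(d['score'],(T@np.r_[d['point'],1])[:3])
print(env.observe()['position'])
places('scene',['cap_mid','blue_shade_mid'])
cv2.imwrite('pics/w14.png',cv2.resize(im[110:270,220:410,::-1],(712,600),interpolation=cv2.INTER_CUBIC))
E
```

```text
{'clock': np.float64(36.95), 'qpos': array([-0.402,  0.168,  0.352,  2.157, -0.078,  0.827,  1.567]), 'position': array([445.848, -23.522, 176.648]), 'contact_force': array([-0.143, -0.125, -0.16 ])}
0.87 [442.96392954 -20.59642288  28.32223041]
0.92 [443.80580824 -20.54935187  30.75445763]
0.79 [442.66568377 -22.82633653  28.2013081 ]
[444.68431522 -22.87387157 176.05863157]
scene cap_mid 0.84 [ 628.5 -215.7  199.6]
scene blue_shade_mid 0.88 [ 629.4 -219.1  149.7]
```

View pics/w14.png

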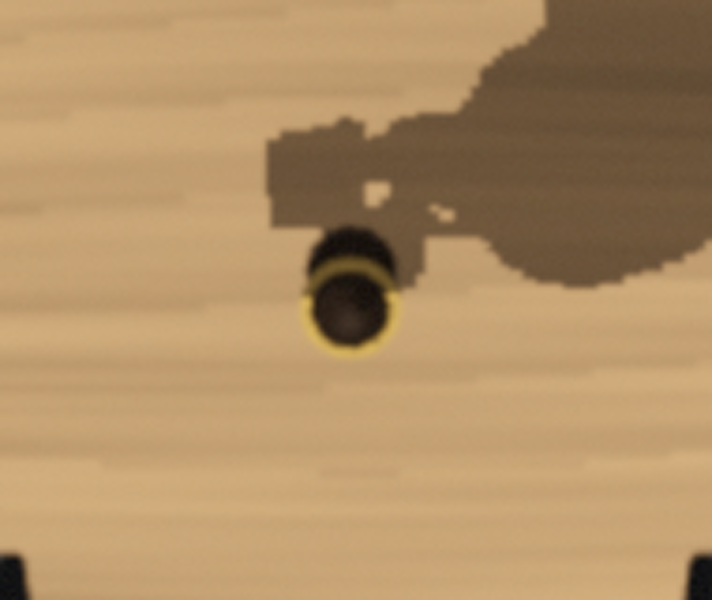

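```bash
python3 - <<'E'
from h import *
f=3.747
for n,u,v,z in [('L',300,306,42),('R',402,306,42),('bot',351,358,42),('top',351,256,42),('foottop',351,226,5)]: print(n,ray('wrist',220+u/f-.4,110+v/f-.4,z).round(1))
E
```

```text
L [442.1 -36.8  42. ]
R [442.1 -11.6  42. ]
bot [455.6 -24.2  42. ]
top [429.5 -24.2  42. ]
foottop [429.3 -24.4   5. ]
```

>>> drive_tool(
  moves="0.018 -0.01 0.4 0 0 0; 0.018 -0.01 0.8 0 0 0; 0.018 -0.01 1 0 0 0; 0.018 -0.01 1 0 0 0; 0.018 -0.01 1 0 0 0",
)

```text
clock: 37.9
position: [442.8, -23.9, 75.9]
tool_rot: [-0.0, 0.0, 1.0, -0.0]
contact_force: [-0.5, 0.1, 0.9]
finger_gap: 85.1
grip_force: 0.0
```

>>> drive_tool(
  moves="0 0 0.25 0 0 0; 0 0 0.4 0 0 0; 0 0 0.55 0 0 0; 0 0 0.62 0 0 0; 0 0 0.62 0 0 0; 0 0 0.62 0 0 0; 0 0 0.62 0 0 0",
)

```text
clock: 38.6
position: [443.4, -23.8, 14.5]
tool_rot: [0.001, 0.0, 1.0, 0.0]
contact_force: [0.6, 0.8, -0.5]
finger_gap: 85.5
grip_force: 0.0
```

>>> drive_tool(
  moves="0 0 0 0 0 0; 0 0 0 0 0 0; 0 0 0 0 0 0; 0 0 0 0 0 0; 0 0 0 0 0 0; 0 0 0 0 0 0; 0 0 0 0 0 0; 0 0 0 0 0 0; 0 0 0 0 0 0",
  gripper=1,
  newtons=40,
)

```text
clock: 39.5
position: [442.6, -23.8, 13.8]
tool_rot: [0.0, 0.0, 1.0, 0.0]
contact_force: [-1.2, -0.0, 5.6]
finger_gap: 22.9
grip_force: 39.0
```

>>> drive_tool(
  moves="0 0 -0.1 0 0 0; 0 0 -0.4 0 0 0; 0 0 -0.8 0 0 0; 0 0 -1 0 0 0; 0 0 -1 0 0 0; 0 0 -1 0 0 0",
)

```text
clock: 40.1
position: [442.5, -23.6, 113.9]
tool_rot: [0.0, -0.0, 1.0, 0.0]
contact_force: [-0.1, -0.8, -1.9]
finger_gap: 22.8
grip_force: 39.4
```

```bash
python3 - <<'E'
from h import *
s=env.observe();print({k:np.round(s[k],3) for k in ['clock','position','contact_force','finger_gap']})
for i in range(2):
  T=T_wc('wrist');im=env.snapshot('wrist')
  for d in env.place_of('wrist','finial_mid')[:1]: print(d['score'],(T@np.r_[d['point'],1])[:3])
np.save('w15.npy',im)
# edges of the bright band in the held finial
hsv=cv2.cvtColor(im,cv2.COLOR_RGB2HSV);H,S,V=[hsv[...,i].astype(int) for i in range(3)]
m=(H>15)&(H<32)&(S>130)&(V>60);m[:190]=0;m[330:]=0;m[:,270:]&=True
ys,xs=np.nonzero(m[:, 280:350]);print(len(ys),ys.min(),ys.max(),xs.min()+280,xs.max()+280) if len(ys) else 0
E
```

```text
{'clock': np.float64(40.1), 'position': array([442.528, -23.635, 113.87 ]), 'contact_force': array([-0.094, -0.779, -1.898]), 'finger_gap': np.float64(22.761)}
0.71 [442.55790372 -19.11675456 129.230701  ]
0.71 [441.66872462 -19.75768123 127.08426006]
890 269 317 288 341
```

>>> drive_tool(
  moves="-0.2 -0.2 -0.4 0 0 0; -0.5 -0.5 -0.8 0 0 0; -0.94 -0.97 -1 0 0 0; -0.94 -0.97 -1 0 0 0; -0.94 -0.97 -1 0 0 0; -0.94 -0.97 -1 0 0 0",
)

```text
clock: 40.9
position: [535.7, -120.9, 212.3]
tool_rot: [-0.001, 0.001, 1.0, 0.0]
contact_force: [-0.1, 0.9, -0.4]
finger_gap: 22.7
grip_force: 39.5
```

>>> drive_tool(
  moves="0 0 -0.4 0 0 0; -0.1 -0.1 -0.7 0 0 0; -0.4 -0.4 -0.7 0 0 0; -0.7 -0.7 -0.7 0 0 0; -0.939 -0.961 -0.7 0 0 0; -0.939 -0.961 -0.7 0 0 0; -0.939 -0.961 -0.7 0 0 0; -0.939 -0.961 -0.7 0 0 0",
)

```text
clock: 41.7
position: [629.5, -215.0, 282.5]
tool_rot: [-0.001, -0.001, 1.0, 0.001]
contact_force: [-0.9, 0.3, -0.6]
finger_gap: 23.0
grip_force: 39.5
```

>>> drive_tool(
  moves="0 0 0.1 0 0 0; 0 0 0.2 0 0 0; 0 0 0.2 0 0 0; 0 0 0.2 0 0 0; 0 0 0.2 0 0 0",
)

```text
clock: 42.2
position: [630.5, -217.0, 263.8]
tool_rot: [0.0, 0.0, 1.0, -0.0]
contact_force: [0.4, -0.1, -0.4]
finger_gap: 22.9
grip_force: 39.5
```

```bash
python3 - <<'E'
from h import *
s=env.observe();print({k:np.round(s[k],3) for k in ['clock','position','contact_force','finger_gap']})
E
```

```text
{'clock': np.float64(42.2), 'position': array([ 630.512, -216.986,  263.828]), 'contact_force': array([ 0.417, -0.107, -0.354]), 'finger_gap': np.float64(22.931)}
```

Foot at 250. Descend to foot ≈ 228 (TCP 242), watching force.

>>> drive_tool(
  moves="0 0 0.05 0 0 0; 0 0 0.1 0 0 0; 0 0 0.13 0 0 0; 0 0 0.16 0 0 0; 0 0 0.19 0 0 0; 0 0 0.22 0 0 0; 0 0 0.22 0 0 0",
)

```text
clock: 42.9
position: [630.2, -216.8, 241.0]
tool_rot: [-0.0, 0.0, 1.0, 0.0]
contact_force: [0.5, 0.1, -1.4]
finger_gap: 23.0
grip_force: 39.5
```

>>> drive_tool(
  moves="0 0 0.03 0 0 0; 0 0 0.06 0 0 0; 0 0 0.09 0 0 0; 0 0 0.12 0 0 0; 0 0 0.14 0 0 0; 0 0 0.14 0 0 0; 0 0 0.14 0 0 0",
)

```text
clock: 43.6
position: [630.5, -217.0, 227.6]
tool_rot: [0.0, 0.0, 1.0, -0.0]
contact_force: [-0.7, 0.1, -1.0]
finger_gap: 22.9
grip_force: 39.5
```

Expect contact at 225.8.

>>> drive_tool(
  moves="0 0 0.005 0 0 0; 0 0 0.01 0 0 0; 0 0 0.015 0 0 0; 0 0 0.02 0 0 0; 0 0 0.02 0 0 0; 0 0 0.02 0 0 0",
)

```text
clock: 44.2
position: [630.5, -217.0, 225.9]
tool_rot: [0.0, 0.0, 1.0, 0.0]
contact_force: [-0.1, 0.2, 3.0]
finger_gap: 22.5
grip_force: 39.8
```

>>> drive_tool(
  moves="0 0 0.005 0 0 0; 0 0 0.01 0 0 0; 0 0 0.01 0 0 0; 0 0 0.01 0 0 0",
)

```text
clock: 44.6
position: [630.8, -217.1, 225.9]
tool_rot: [0.001, 0.0, 1.0, 0.0]
contact_force: [-1.9, 1.1, 7.9]
finger_gap: 23.0
grip_force: 40.3
```

Seated at 225.9. Release, rise, retreat, and check.

>>> drive_tool(
  moves="0 0 -0.012 0 0 0; 0 0 -0.012 0 0 0; 0 0 -0.012 0 0 0; 0 0 -0.012 0 0 0; 0 0 -0.012 0 0 0; 0 0 -0.012 0 0 0; 0 0 -0.012 0 0 0",
  gripper=0,
)

```text
clock: 45.3
position: [630.4, -216.9, 225.7]
tool_rot: [-0.0, 0.0, 1.0, 0.0]
contact_force: [-0.8, -0.3, 0.7]
finger_gap: 85.5
grip_force: 0.0
```

>>> drive_tool(
  moves="0 0 -0.2 0 0 0; 0 0 -0.6 0 0 0; 0 0 -1 0 0 0; 0 0 -1 0 0 0; 0 0 -1 0 0 0",
)

```text
clock: 45.8
position: [630.8, -217.2, 326.9]
tool_rot: [0.001, 0.0, 1.0, -0.0]
contact_force: [-0.1, 0.1, -1.6]
finger_gap: 85.1
grip_force: 0.0
```

>>> drive_tool(
  moves="0.4 0.3 0 0 0 0; 0.8 0.6 0 0 0 0; 1 0.9 0 0 0 0; 1 0.9 0 0 0 0; 1 0.9 0 0 0 0; 1 0.9 0 0 0 0; 1 0.9 0 0 0 0",
)

```text
clock: 46.5
position: [530.7, -127.9, 325.3]
tool_rot: [-0.0, 0.001, 1.0, -0.0]
contact_force: [-0.4, 0.2, -0.0]
finger_gap: 85.4
grip_force: 0.0
```

```bash
python3 - <<'E'
from h import *
s=env.observe();print({k:np.round(s[k],3) for k in ['clock','position','contact_force']})
N=['finial_mid','cap_mid','blue_shade_mid','amber_shade_mid','wheel_mid']
places('scene',N);places('wrist',N[:3])
E
```

```text
{'clock': np.float64(46.5), 'position': array([ 530.704, -127.941,  325.297]), 'contact_force': array([-0.431,  0.154, -0.033])}
scene cap_mid 0.59 [ 629.2 -217.4  201.4]
scene blue_shade_mid 0.7 [ 631.2 -217.5  149.5]
scene amber_shade_mid 0.58 [612.3 266.7  38.8]
scene wheel_mid 0.68 [532.8 448.1  -2. ]
wrist finial_mid 0.63 [ 632.5 -212.9  240.1]
wrist cap_mid 0.6 [ 630.8 -213.8  201. ]
wrist blue_shade_mid 0.65 [ 631.7 -220.7  142.1]
```

```bash
python3 -c "
from bench import env
print(env.close_job())"
```

```text
the job is handed in; nothing more can be done
None
```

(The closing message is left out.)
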